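Stack a power module: insulating plate and circuit board squarely on the heat sink

TASK

Build up the power module where its aluminium heat sink stands on the bench: lay the orange insulating plate squarely on top of the heat sink, then lay the green circuit board, components up, squarely on the insulating plate, so that the edges of all three line up as one pile (either way round lengthwise). Set both down gently rather than dropping them, do not shift the heat sink, and leave the blue cover plate where it lies.

Things in the scene. Friction and masses are not known exactly. Their poses are not given: they have to be found in the camera images.
- heatsink: loose bright aluminium heat sink, 120 x 46 mm in plan and 30 mm high: a flat smooth top plate on thin upright fins. Origin: centre of its underside, on the bench; x along the 120 mm length, y across the 46 mm width, z up. Its flat top is at z = 30 mm. About 0.45 kg
- insulator: loose flat rigid orange plate, 120 x 46 x 6 mm, lying on the bench. Origin: centre of its underside; x along the length, y across the width, z up. About 60 g
- board: loose green circuit board on a stiff carrier, 120 x 46 x 6 mm, components up. Along its middle, up to 16 mm above the underside: white connector (x 46 to 58, y +-15 mm), black chip (x -2 to 22, y +-12), two metal capacitors (x -41 to -29, y +-14); the long edges are bare. Origin: centre of its underside; x along the length, y across, z up. About 90 g
- cover: loose flat blue plate, 120 x 46 x 6 mm, lying on the bench like the others; not part of this job, to be left alone. Origin: centre of its underside, x along the length
Things that resemble listed ones, but are neither listed nor needed, are in the scene too. Of the things shaped like the insulator, the orange one is meant.

How it is judged:
On the way, in this order (a step that is already met when the one before it is completed fails the run):
1. the insulating plate lies flat on the heat sink's top, released, centred within 12 mm and aligned within 0.15 rad (horizontal distance between insulator and heatsink below 0.012 m and z of insulator in the frame of heatsink between 0.027 and 0.033 m and angle between the x axis of insulator and the x axis of heatsink, either way round below 0.15 rad and contact force between insulator and the fingers below 0.1 N), for 0.2 s.
2. the circuit board lies on the insulating plate, components up, released, the pile square (7 mm, 0.1 rad) (horizontal distance between each of insulator, board and heatsink below 0.007 m and z of insulator in the frame of heatsink between 0.027 and 0.033 m and angle between the x axis of each of insulator, board and the x axis of heatsink, either way round below 0.1 rad and z of board in the frame of heatsink between 0.033 and 0.039 m and angle between each of board, heatsink's own z axis and vertical below 0.1 rad and contact force between each of insulator, board and the fingers below 0.1 N), for 0.2 s.
At the end, for the whole second after the job is handed in: The heat sink stands upright; the insulating plate lies flat on it and the circuit board, components up, on the insulating plate; each is centred on the heat sink within 7 mm and lengthwise aligned with it within 0.1 rad (either way round); both are released and everything is at rest (all of step 2 and linear speed of each of insulator, board, heatsink below 0.02 m/s); the robot touches nothing.
It fails at once if the insulating plate is dropped (moves faster than 0.45 m/s with no finger on it) (contact force between insulator and the fingers below 0.1 N and linear speed of insulator above 0.45 m/s).
It fails at once if the circuit board is dropped (moves faster than 0.45 m/s with no finger on it) (contact force between board and the fingers below 0.1 N and linear speed of board above 0.45 m/s).
It fails at once if the heat sink is shifted by more than 30 mm (distance of heatsink from where it was at the start of the episode above 0.03 m).
It fails at once if the blue cover plate is moved by more than 25 mm (distance of cover from where it was at the start of the episode above 0.025 m).
It also fails if it takes over 54 s, if anything falls off the work surface, if the arm or the gripper's body presses on something with over 40 N, if the wrist force passes 120 N, or if a joint passes its speed limit or range.

ROBOT

A 6-joint arm with a two-finger parallel gripper is mounted at the origin on the work surface. World frame = base frame: x ahead of the robot, y to its left, z up, the work surface at z = 0. Lengths are in m, angles in rad, forces in N, time in s.
With the tool pointing down it reaches from about 0.35 to 0.975 m from the base axis. Payload 4.9 kg.
Tool frame: the origin (TCP) lies at the very end of the fingers, on their centre line; the grasp point (between the pads) lies 19 mm behind it (ctrl.grip_point_offset is the distance from the TCP to the grasp point, in m); z points along the fingers, y is the line along which they close (so a half turn about z gives the same grasp; the last joint's range is limited). The gripper opens to 85 mm and grips with 20 to 120 N. Pads are 22 mm wide; open, the fingers measure 114 mm over their backs; the gripper's body (76 mm by 85 mm) begins 54 mm behind the grasp point. The pads swing forward as they close: fully open they stand 13 mm farther back than shut.
Start: joints at [1.094, 0.053, 1.613, -0, 1.476, -0.119], TCP at [0.219, 0.585, 0.231] pointing down, gripper open.
Joint ranges: [-3.01, 3.01], [-1.01, 2.22], [0.06, 2.58], [-1.02, 4.17], [0.09, 2.62], [-3.14, 3.14]. Speed limits (rad/s): [2.57, 2.57, 3.14, 3.14, 3.14, 3.14].

INTERFACE

Orientations are given as a rotation vector (axis times angle).
In Python, from station import ctrl gives the robot as it stands.
- The arm moves only by the tool send_rows, never from a script. Its argument "rows" is a list of rows, each a list of 3 entries, a list of its own where there are three numbers: the finger opening in cm, from 0 to 8.54, then the shift along the tool's x, y, z in cm, then the turn about the tool's z in degrees. A call has 1 to 10 rows; each row shifts and turns the commanded pose from where the row before left it, along the tool's axes as they then stand; what a row does not reach is not made up. A row lasts 1/8 s, in which the tool goes at most 62.5 mm and 10.7 degrees, less where a joint would pass 70% of its speed; a pose out of reach is approached as far as the arm can. A call with a gripper value outside its range is refused whole. The fingers move at their own pace and stop on an object; "newtons" is the grip in N (left out, the last holds). Time passes only in rows, so rows that do not move let the fingers close. It gives the time, the measured TCP pose, the force, the opening and the grip force at its end, in the units of the state.
- ctrl.get_obs(): the state, without advancing time (a new reading comes with each control period).
- ctrl.get_image(name): name is "scene" or "side" or "wrist"; returns a dict with "frame" (480x640x3 uint8, red, green, blue), "range_z" (480x640 float32, m along the optical axis (not along the pixel's ray), 0 where there is no reading), "fx", "fy", "cx", "cy" (pixels), "k1" (the pictures are not rectified: a ray, as slopes to the right and down, at radius r is drawn at 1 + k1 r^2 times it, then the intrinsics apply), "cam_to_world" (4x4, takes a point from camera to world coordinates). Camera axes: x right, y down, z forward; pixel columns grow to the right and rows downward; lengths in m; the calibration is good to about 2 mm. A picture is of the moment at which its call begins.
- ctrl.finish_job(): hands the job in; it is judged then, once.
The state is a dict: "t": time; "q": joint angles; "dq": joint speeds; "effort": joint torques, N m; "tool_pos": TCP position; "tool_rot": TCP orientation; "contact_force": force on the tool from outside, world axes, zero at the start; "wrist_torque": the same for the moment, N m; "opening": finger opening in m; "grip_force": force on a finger pad.
Only numpy, scipy, OpenCV 4.12 (cv2) and the standard library are available. Lean on these libraries where they do the work, as an engineer would, in place of code of your own. Each camera call takes 0.05 s, during which the arm holds its last target. There are 200 camera calls.

## Working session

There is one attempt and no reset: what is moved stays moved. The work goes in short steps, Python scripts to look and compute and a tool call to move; the robot and the scene stay as the last step left them, time stands still between calls to the robot, and variables do not carry over. Pictures are saved under pics/ and viewed, at most 10 in all, crops included, and the job is handed in when it is done.

Besides the shell and the picture viewer there is one more tool, called after ">>>" as name(argument=value, ...) on one line, values as JSON. send_rows: Moves the arm, as the interface text tells. Its arguments: {"type":"object","properties":{"rows":{"type":"array","items":{"type":"array"}},"newtons":{"type":"number"}},"required":["rows"]}

```bash
ls; mkdir -p pics; python3 - <<'E'
from station import ctrl
import cv2,numpy as np
for n in ("scene","side"):
    d=ctrl.get_image(n); cv2.imwrite(f"pics/{n}0.png",d["frame"][:,:,::-1]); np.savez(f"{n}0.npz",**d)
    print(n,d["fx"],d["k1"],np.round(d["cam_to_world"],3).tolist())
o=ctrl.get_obs(); print(o)
E
```

```text
pics
scene 459.3008442057466 -0.027133664668879464 [[0.347, 0.547, -0.761, 1.328], [0.938, -0.189, 0.292, -0.244], [0.016, -0.815, -0.579, 0.7], [0.0, 0.0, 0.0, 1.0]]
side 525.1653810856416 -0.09892422888632425 [[0.809, -0.44, 0.389, -0.009], [-0.587, -0.589, 0.556, -0.593], [-0.015, -0.678, -0.735, 0.897], [0.0, 0.0, 0.0, 1.0]]
{'t': 0.1, 'q': array([ 1.09399882e+00,  5.32762658e-02,  1.61414914e+00,  2.93651329e-06,
        1.47603292e+00, -1.19017578e-01]), 'dq': array([ 0.00098457, -0.00265838, -0.00223116, -0.0001878 , -0.00073683,
       -0.00098405]), 'effort': array([-1.30628127e-04, -3.94904494e+01, -3.71363926e+01, -1.61825342e-04,
        3.90785848e-03, -1.72014143e-05]), 'tool_pos': array([0.21861835, 0.58491024, 0.23019952]), 'tool_rot': array([-5.58908986e-01, -3.09091561e+00,  2.79967086e-03]), 'contact_force': array([ 0.3638605 , -0.54780481,  0.31839525]), 'wrist_torque': array([-0.0681543 , -0.02324729,  0.02076028]), 'grip_force': 0.0, 'opening': 0.08526555093472488}
```

View pics/scene0.png

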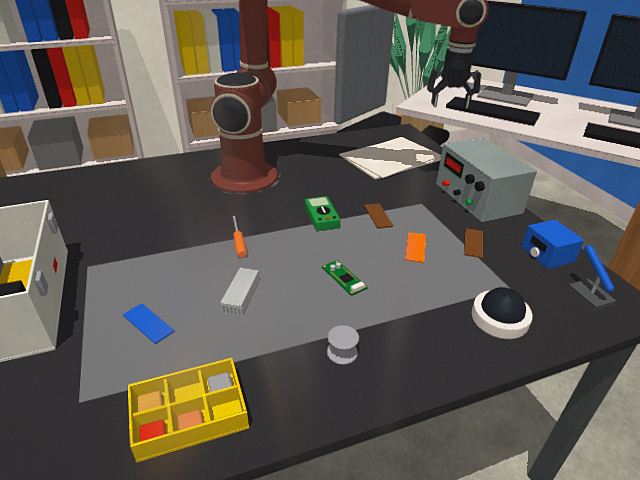

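View pics/side0.png

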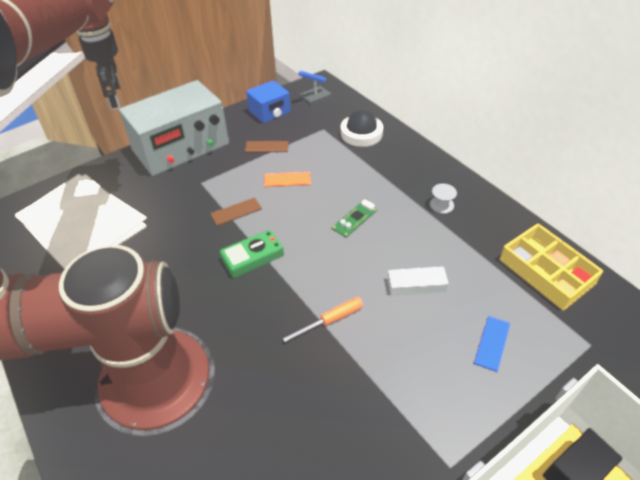

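The scene view shows the insulator at (416,247), the board at (345,277), the heat sink at (240,290) and the cover at (148,323). In the side view they are at (288,179), (355,217), (418,280) and (492,343). The screwdriver handle is also orange, so I'll pick blobs by location.

```bash
cat > h.py <<'E'
import cv2,numpy as np
def rays(d,px):
    K=np.array([[d["fx"],0,d["cx"]],[0,d["fy"],d["cy"]],[0,0,1]],float)
    n=cv2.undistortPoints(np.float64(px).reshape(-1,1,2),K,np.array([float(d["k1"]),0,0,0]),None,None,None).reshape(-1,2)
    T=np.array(d["cam_to_world"]); return T[:3,3],np.c_[n,np.ones(len(n))]@T[:3,:3].T
def plane(d,px,z):
    o,r=rays(d,px); return o+r*((z-o[2])/r[:,2])[:,None]
def mask(d,kind):
    h=cv2.cvtColor(d["frame"],cv2.COLOR_RGB2HSV)
    lo,hi={"orange":((5,180,150),(18,255,255)),"green":((40,90,30),(85,255,255)),
           "blue":((100,150,80),(125,255,255)),"grey":((0,0,165),(180,40,255))}[kind]
    return cv2.inRange(h,lo,hi)
def blob(d,kind,near):
    m=cv2.morphologyEx(mask(d,kind),cv2.MORPH_CLOSE,np.ones((5,5)) if kind=="green" else np.ones((2,2)))
    cs,_=cv2.findContours(m,cv2.RETR_EXTERNAL,cv2.CHAIN_APPROX_NONE)
    cs=[c for c in cs if cv2.contourArea(c)>80]
    return min(cs,key=lambda c:-cv2.pointPolygonTest(c,tuple(map(float,near)),True))
def rect(d,c,z):
    P=plane(d,c.reshape(-1,2),z)[:,:2]
    (x,y),(w,h),a=cv2.minAreaRect((P*1000).astype(np.float32))
    if w<h: w,h,a=h,w,a+90
    return np.round([x,y,w,h,(a+90)%180-90],1)
E
python3 - <<'E'
from h import *
S={"orange":((416,247),(288,179),.006),"green":((345,277),(355,217),.006),"grey":((240,285),(418,275),.03),"blue":((148,323),(492,343),.006)}
for i,n in enumerate(("scene","side")):
    d=dict(np.load(n+"0.npz"))
    for k,v in S.items():
        c=blob(d,k,v[i]); print(n,k,cv2.contourArea(c),rect(d,c,v[2]))
E
```

```text
scene orange 447.0 [532.9 327.9 123.6  44.4 -33.4]
scene green 521.5 [577.2 106.9 123.   48.5  13.7]
scene grey 695.5 [ 560.6 -131.6  119.2   44.6  -32.2]
scene blue 903.5 [ 582.7 -331.7  121.5   46.3   29.5]Traceback (most recent call last):
  File "<stdin>", line 6, in <module>
  File "h.py", line 17, in blob
    return min(cs,key=lambda c:-cv2.pointPolygonTest(c,tuple(map(float,near)),True))
ValueError: min() iterable argument is empty
```

```bash
sed -i 's/(5,180,150)/(5,140,150)/; s/(40,90,30)/(40,70,30)/;s/"grey":((0,0,165)/"grey":((0,0,G)/;s/^def mask(d,kind)/G=165\ndef mask(d,kind)/' h.py; python3 - <<'E'
import h; from h import *
from scipy.spatial.transform import Rotation as R
S={"orange":((416,247),(288,179),.006),"green":((345,277),(355,217),.006),"grey":((240,285),(418,275),.03),"blue":((148,323),(492,343),.006)}
d=dict(np.load("side0.npz")); h.G=205
hsv=cv2.cvtColor(d["frame"],cv2.COLOR_RGB2HSV)
for k,v in S.items():
    x,y=v[1]; print(k,hsv[y,x])
    try: c=blob(d,k,v[1]); print(cv2.contourArea(c),rect(d,c,v[2]))
    except Exception as e: print(e)
print(R.from_rotvec([-5.58908986e-01, -3.09091561e+00,  2.79967086e-03]).as_matrix().round(3))
E
```

```text
orange [ 16 139 247]
110.5 [496.6 339.1  51.5  36.2 -37.2]
green [66 15 85]
441.5 [571.5 108.6 115.4  44.8  13.7]
grey [  0   0 245]
1009.5 [ 556.8 -133.4  122.9   52.7  -31.9]
blue [108 155 243]
938.0 [ 575.1 -334.4  114.7   40.6   29.4]
[[-0.937  0.35  -0.001]
 [ 0.35   0.937 -0.002]
 [ 0.    -0.002 -1.   ]]
```

>>> send_rows(rows=[[8.5,[-3.84,-1.31,0],0],[8.5,[-3.84,-1.31,0],0],[8.5,[-3.84,-1.31,0],0],[8.5,[-3.84,-1.31,0],0],[8.5,[-3.84,-1.31,0],0],[8.5,[-3.84,-1.31,0],0],[8.5,[-3.84,-1.31,0],0],[8.5,[-3.84,-1.31,0],0],[8.5,[-3.84,-1.31,0],0],[8.5,[-3.84,-1.31,0],0]])

```text
t: 1.35
tool_pos: [0.5333, 0.3271, 0.2307]
tool_rot: [-0.559, -3.091, 0.001]
contact_force: [-0.1, -0.3, -0.3]
opening: 0.085
grip_force: 0.0
```

>>> send_rows(rows=[[8.5,[0,0,1],6.5],[8.5,[0,0,1],6.5],[8.5,[0,0,0],0],[8.5,[0,0,0],0]])

```text
t: 1.85
tool_pos: [0.5326, 0.3283, 0.2114]
tool_rot: [-0.903, -3.009, 0.0]
contact_force: [-0.4, 1.3, 0.3]
opening: 0.085
grip_force: 0.0
```

```bash
cat >> h.py <<'E'
from scipy.spatial.transform import Rotation as R
def snap(ctrl,name):
    d=ctrl.get_image("wrist"); cv2.imwrite(f"pics/{name}.png",d["frame"][:,:,::-1]); np.savez(name+".npz",**d); return d
def go(o,x,y,ang):
    "tool-frame shift in cm to world x,y (mm) and turn in deg to bring tool x along ang (mod 180); shift first, then turn"
    M=R.from_rotvec(o["tool_rot"]).as_matrix(); p=o["tool_pos"]
    yaw=np.degrees(np.arctan2(M[1,0],M[0,0])); t=(yaw-ang+90)%180-90
    s=M.T@(np.array([x/1000,y/1000,p[2]])-p)*100
    print("pos",p.round(4),"yaw",yaw.round(2),"shift cm",s.round(2),"turn",t.round(2),"F",o["contact_force"].round(1),"open",round(o["opening"],4),"t",o["t"],"q6",o["q"][5].round(2))
E
python3 - <<'E'
from h import *; from station import ctrl
d=snap(ctrl,"w1"); c=blob(d,"orange",(320,240)); r=rect(d,c,.006); print(cv2.contourArea(c),r,cv2.boundingRect(c))
go(ctrl.get_obs(),r[0],r[1],r[4])
E
```

```text
4710.5 [525.6 331.7 116.   45.  -33.4] (293, 145, 47, 114)
pos [0.5327 0.3284 0.2118] yaw 146.59 shift cm [ 0.78 -0.12 -0.  ] turn -0.01 F [-0.5  0.1  1. ] open 0.0851 t 1.9 q6 -0.55
```

View pics/w1.png

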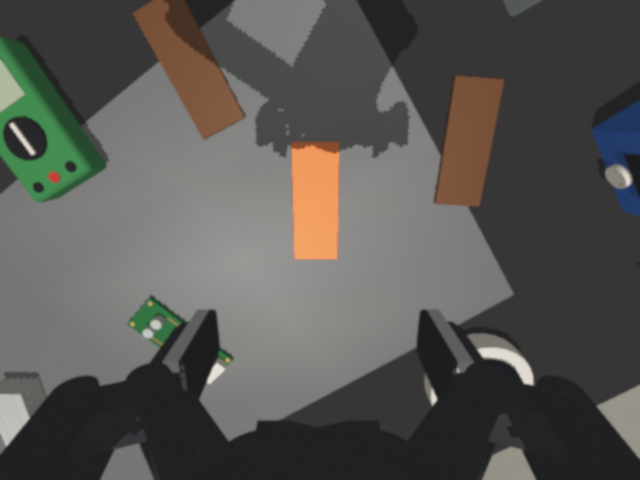

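The wrist view shows the insulator at about (316,200), with its upper end (rows 142–152) in shadow. I'll re-measure with a lower brightness threshold.

```bash
python3 - <<'E'
from h import *; from station import ctrl
d=dict(np.load("w1.npz")); hsv=cv2.cvtColor(d["frame"],cv2.COLOR_RGB2HSV)
m=cv2.inRange(hsv,(4,140,110),(20,255,255)); c=max(cv2.findContours(m[100:300,260:370],0,cv2.CHAIN_APPROX_NONE,offset=(260,100))[0],key=cv2.contourArea)
r=rect(d,c,.006);print(r,cv2.boundingRect(c),hsv[140:150,316].tolist())
go(ctrl.get_obs(),r[0],r[1],r[4])
x,y,w,h_=cv2.boundingRect(c); print(plane(d,[(x+w/2,y),(x+w/2,y+h_),(320,240)],.006).round(4)); print(d["range_z"][200,316],np.array(d["cam_to_world"]).round(3).tolist())
E
```

```text
[523.5 332.  117.7  45.  -33.4] (292, 142, 47, 116) [[6, 17, 76], [6, 73, 94], [8, 136, 120], [10, 166, 134], [10, 172, 138], [10, 171, 143], [10, 172, 160], [10, 169, 186], [11, 168, 215], [11, 162, 233]]
pos [0.5327 0.3284 0.2118] yaw 146.59 shift cm [ 0.97 -0.21 -0.  ] turn -0.01 F [-0.5  0.1  1. ] open 0.0851 t 1.9 q6 -0.55
[[0.4746 0.3648 0.006 ]
 [0.5737 0.2993 0.006 ]
 [0.5596 0.3143 0.006 ]]
0.35254595 [[0.55, 0.793, 0.263, 0.465], [0.835, -0.522, -0.173, 0.374], [-0.0, 0.315, -0.949, 0.354], [0.0, 0.0, 0.0, 1.0]]
```

```bash
python3 - <<'E'
from h import *
d=dict(np.load("side0.npz")); hsv=cv2.cvtColor(d["frame"],cv2.COLOR_RGB2HSV)
m=np.zeros((480,640),np.uint8); m[160:200,250:330]=cv2.inRange(hsv,(8,85,140),(25,255,255))[160:200,250:330]
c=max(cv2.findContours(m,0,cv2.CHAIN_APPROX_NONE)[0],key=cv2.contourArea); print(rect(d,c,.006),cv2.boundingRect(c))
for n,p in (("w1",[(316,200),(316,280),(316,170)]),("scene0",[(416,247),(400,290)]),("side0",[(288,179),(320,190)])):
    d=dict(np.load(n+".npz")); o,r=rays(d,p)
    print(n,[(o+rr*d["range_z"][y,x]).round(4).tolist() for rr,(x,y) in zip(r,p)])
E
```

```text
[524.1 331.7 121.5  51.8 -33.3] (264, 172, 47, 15)
w1 [[0.522, 0.3341, 0.0056], [0.5973, 0.2843, 0.0008], [0.4969, 0.3506, 0.007]]
scene0 [[0.5281, 0.3297, 0.0037], [0.6596, 0.212, 0.0021]]
side0 [[0.5235, 0.3251, 0.01], [0.5719, 0.2495, -0.0007]]
```

The side view gives (524.1, 331.7) for the insulator, which matches the wrist measurement. The scene view was biased, so I'm using the wrist value.

>>> send_rows(rows=[[6.0,[0.45,-0.1,4],0],[6.0,[0.45,-0.1,4],0],[6.0,[0,0,4],0],[6.0,[0,0,4],0],[6.0,[0,0,2],0],[6.0,[0,0,1.5],0],[6.0,[0,0,0.7],0],[6.0,[0,0,0],0]], newtons=25)

```text
t: 2.9
tool_pos: [0.5245, 0.3317, 0.0099]
tool_rot: [0.905, 3.008, 0.001]
contact_force: [-0.1, 0.4, -0.3]
opening: 0.0598
grip_force: 0.0
```

```bash
python3 - <<'E'
from h import *; from station import ctrl
d=snap(ctrl,"w2"); go(ctrl.get_obs(),523.5,332,-33.4)
E
```

```text
pos [0.5248 0.3319 0.0104] yaw 146.5 shift cm [ 0.12 -0.06 -0.  ] turn -0.1 F [-0.4 -0.4  0.5] open 0.0598 t 2.95 q6 -0.54
```

View pics/w2.png

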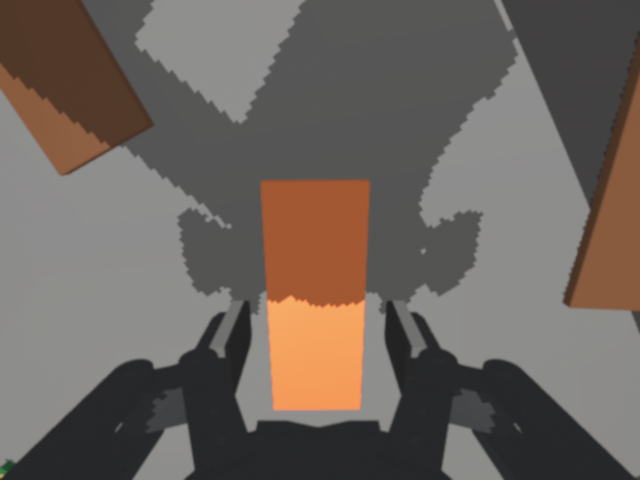

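Seen from close, the plate spans rows 180–410 and sits centred between the fingers, around column 317. I'll go down and close.

>>> send_rows(rows=[[6.0,[0,0,0.6],0],[6.0,[0,0,0.6],0],[6.0,[0,0,0],0]])

```text
t: 3.32
tool_pos: [0.5235, 0.3312, -0.0035]
tool_rot: [-0.905, -3.007, 0.002]
contact_force: [0.1, -0.5, -0.5]
opening: 0.0599
grip_force: 0.0
```

>>> send_rows(rows=[[4.0,[0,0,0],0],[4.0,[0,0,0],0],[4.0,[0,0,0],0],[4.0,[0,0,0],0]], newtons=25)

```text
t: 3.82
tool_pos: [0.5246, 0.3318, -0.0021]
tool_rot: [0.905, 3.007, 0.001]
contact_force: [0.9, 0.1, 2.3]
opening: 0.0449
grip_force: 27.7
```

```bash
python3 - <<'E'
from h import *
d=dict(np.load("w2.npz")); P=plane(d,[(315,180),(316,410)],.006); print(P.round(4),P.mean(0).round(4),np.linalg.norm(P[0]-P[1]))
E
```

```text
[[0.4737 0.3648 0.006 ]
 [0.5745 0.2985 0.006 ]] [0.5241 0.3317 0.006 ] 0.12067983947206003
```

The plate is gripped, centred within about 1 mm. Now lift it and carry it to a vantage point beside the heat sink.

>>> send_rows(rows=[[4.0,[0,0,-1],0],[4.0,[0,0,-2],0],[4.0,[0,0,-4],0],[4.0,[0,0,-4],0],[4.0,[0,0,-4],0],[4.0,[0,0,-3],0]])

```text
t: 4.58
tool_pos: [0.5246, 0.3317, 0.1811]
tool_rot: [0.905, 3.006, 0.003]
contact_force: [-0.2, -0.0, -1.0]
opening: 0.0452
grip_force: 25.8
```

>>> send_rows(rows=[[4.0,[-2.83,-2.68,0],0],[4.0,[-2.83,-2.68,0],0],[4.0,[-2.83,-2.68,0],0],[4.0,[-2.83,-2.68,0],0],[4.0,[-2.83,-2.68,0],0],[4.0,[-2.83,-2.68,0],0],[4.0,[-2.83,-2.68,0],0],[4.0,[-2.83,-2.68,0],0],[4.0,[-2.83,-2.68,0],0],[4.0,[-2.83,-2.68,0],0]])

```text
t: 5.82
tool_pos: [0.6123, -0.0494, 0.1787]
tool_rot: [0.905, 3.007, 0.0]
contact_force: [0.2, 1.1, -0.8]
opening: 0.0452
grip_force: 25.8
```

>>> send_rows(rows=[[4.0,[0,0,0],0],[4.0,[0,0,0],0],[4.0,[0,0,0],0]])

```text
t: 6.2
tool_pos: [0.6119, -0.0471, 0.1777]
tool_rot: [0.903, 3.009, 0.0]
contact_force: [-0.3, 0.2, -1.2]
opening: 0.0448
grip_force: 25.8
```

```bash
python3 - <<'E'
from h import *; from station import ctrl
d=snap(ctrl,"w3"); go(ctrl.get_obs(),558,-132,-32)
E
```

```text
pos [ 0.6119 -0.047   0.1775] yaw 146.58 shift cm [ -0.18 -10.06  -0.  ] turn -1.42 F [ 0.5 -0.4 -0.5] open 0.0451 t 6.25 q6 -1.19
```

View pics/w3.png

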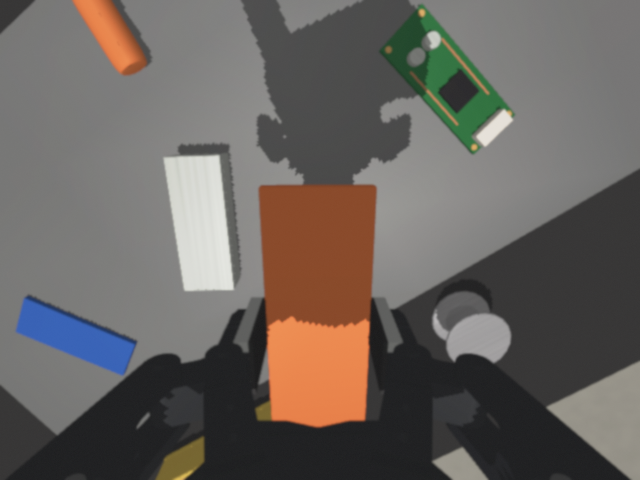

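Wrist view: the heat sink's top is at corners (165,157), (219,155), (234,290), (184,291). The held plate spans rows 185–422, and the board is at (450,80).

```bash
python3 - <<'E'
import h; from h import *
d=dict(np.load("w3.npz")); hsv=cv2.cvtColor(d["frame"],cv2.COLOR_RGB2HSV); print(hsv[222,160:240:3,2])
for G in (150,175,190,205):
    h.G=G; c=blob(d,"grey",(205,222)); print(G,rect(d,c,.03),cv2.boundingRect(c))
c=blob(d,"green",(425,60)); print(rect(d,c,.006))
o,r=rays(d,[(200,222),(190,180),(210,270)])
print([(o+rr*d["range_z"][y,x]).round(4).tolist() for rr,(x,y) in zip(r,[(200,222),(190,180),(210,270)])])
for n,G in (("side0",225),("side0",235)):
    d=dict(np.load(n+".npz")); h.G=G; c=blob(d,"grey",(418,275)); print(n,rect(d,c,.03))
E
```

```text
[132 132 131 133 145 216 218 218 217 218 221 219 222 221 219 223 223 220
 225 228 226 227 174 104  97  93 137]
150 [ 557.6 -131.5  121.4   47.4  -31.7] (164, 156, 72, 137)
175 [ 557.4 -131.2  120.2   46.2  -32. ] (165, 156, 70, 136)
190 [ 557.6 -131.2  119.4   45.2  -31.9] (165, 157, 69, 135)
205 [ 557.6 -131.1  119.    44.8  -32. ] (166, 157, 68, 134)
[574.  108.8 119.1  46.7  13.5]
[[0.5528, -0.1286, 0.0298], [0.5203, -0.1123, 0.0307], [0.5923, -0.149, 0.0309]]
side0 [ 557.  -133.3  119.9   48.   -32.4]
side0 [ 556.6 -133.3  118.1   46.8  -31.9]
```

Both views put the heat sink at (557.4, -131.5) and -32°, with its top at 30 mm. Carry the plate over it and descend.

>>> send_rows(rows=[[4.0,[0,-2.5,0],0],[4.0,[0,-2.5,0],0],[4.0,[-0.1,-2.5,0],0],[4.0,[0,-2.5,0],0],[4.0,[0,0,2],-1.4],[4.0,[0,0,3],0],[4.0,[0,0,3],0],[4.0,[0,0,3],0],[4.0,[0,0,2],0],[4.0,[0,0,0],0]])

```text
t: 7.5
tool_pos: [0.5563, -0.1307, 0.0447]
tool_rot: [-0.866, -3.015, -0.001]
contact_force: [0.4, 0.3, -0.3]
opening: 0.0449
grip_force: 25.9
```

```bash
python3 - <<'E'
from h import *; from station import ctrl
go(ctrl.get_obs(),557.7,-131.5,-32)
E
```

```text
pos [ 0.5563 -0.1307  0.0447] yaw 147.96 shift cm [-0.16  0.01 -0.  ] turn -0.04 F [ 0.4  0.3 -0.3] open 0.0449 t 7.5 q6 -1.37
```

>>> send_rows(rows=[[4.0,[-0.1,0,0.5],0],[4.0,[0,0,0.5],0],[4.0,[0,0,0.3],0],[4.0,[0,0,0.2],0],[4.0,[0,0,0],0]])

```text
t: 8.12
tool_pos: [0.5586, -0.1327, 0.0323]
tool_rot: [-0.869, -3.019, -0.0]
contact_force: [-0.7, 0.1, -0.9]
opening: 0.0455
grip_force: 25.9
```

>>> send_rows(rows=[[4.0,[0,0,0.1],0],[4.0,[0,0,0],0]])

```text
t: 8.38
tool_pos: [0.5586, -0.1326, 0.0313]
tool_rot: [0.869, 3.019, 0.0]
contact_force: [0.3, 1.2, -0.9]
opening: 0.0451
grip_force: 25.9
```

>>> send_rows(rows=[[4.0,[0,0,0.1],0],[4.0,[0,0,0.1],0],[4.0,[0,0,0],0]])

```text
t: 8.75
tool_pos: [0.5585, -0.1326, 0.0292]
tool_rot: [-0.869, -3.019, -0.0]
contact_force: [0.7, 1.1, 0.0]
opening: 0.045
grip_force: 25.9
```

>>> send_rows(rows=[[4.0,[0,0,0.1],0],[4.0,[0,0,0],0]])

```text
t: 9.0
tool_pos: [0.5586, -0.1326, 0.0282]
tool_rot: [-0.869, -3.019, -0.0]
contact_force: [-0.0, -0.5, -0.9]
opening: 0.045
grip_force: 25.9
```

>>> send_rows(rows=[[4.0,[0,0,0.1],0],[4.0,[0,0,0],0]])

```text
t: 9.25
tool_pos: [0.5587, -0.1327, 0.0279]
tool_rot: [-0.869, -3.019, 0.0]
contact_force: [-2.1, 1.0, 4.5]
opening: 0.045
grip_force: 26.8
```

>>> send_rows(rows=[[4.0,[0,0,0.1],0],[4.0,[0,0,0],0]])

```text
t: 9.5
tool_pos: [0.5588, -0.1327, 0.0278]
tool_rot: [-0.868, -3.019, 0.0]
contact_force: [-6.2, 2.2, 10.7]
opening: 0.0449
grip_force: 27.6
```

Contact came at 27.9 mm, as predicted. Open slowly, then rise. I'll look again from the side the board lies on.

>>> send_rows(rows=[[4.6,[0,0,0],0],[4.9,[0,0,0],0],[5.4,[0,0,0],0],[6.0,[0,0,0],0],[6.0,[0,0,-0.5],0],[6.0,[0,0,-2],0],[6.0,[0,0,-5],0],[6.0,[0,0,-5],0],[6.0,[0,0,-3],0],[6.0,[0,0,0],0]])

```text
t: 10.75
tool_pos: [0.561, -0.1335, 0.1869]
tool_rot: [0.866, 3.01, -0.001]
contact_force: [0.4, -0.1, -0.1]
opening: 0.0599
grip_force: 0.0
```

```bash
python3 - <<'E'
import h; from h import *; from station import ctrl
d=snap(ctrl,"w4"); hsv=cv2.cvtColor(d["frame"],cv2.COLOR_RGB2HSV); m=cv2.inRange(hsv,(4,120,90),(20,255,255))
cs=[c for c in cv2.findContours(m,0,cv2.CHAIN_APPROX_NONE)[0] if cv2.contourArea(c)>1500]
for c in cs: print(cv2.boundingRect(c),rect(d,c,.036))
go(ctrl.get_obs(),574,108.8,13.5)
E
```

```text
(289, 152, 56, 133) [ 559.3 -132.1  118.3   45.9  -31.9]
(216, 0, 59, 65) [405.2 -96.4  50.3  23.5  -5.2]
pos [ 0.5596 -0.133   0.184 ] yaw 147.9 shift cm [11.63 21.25 -0.03] turn -45.6 F [-0.1 -0.5 -0.8] open 0.0597 t 10.8 q6 -1.37
```

View pics/w4.png

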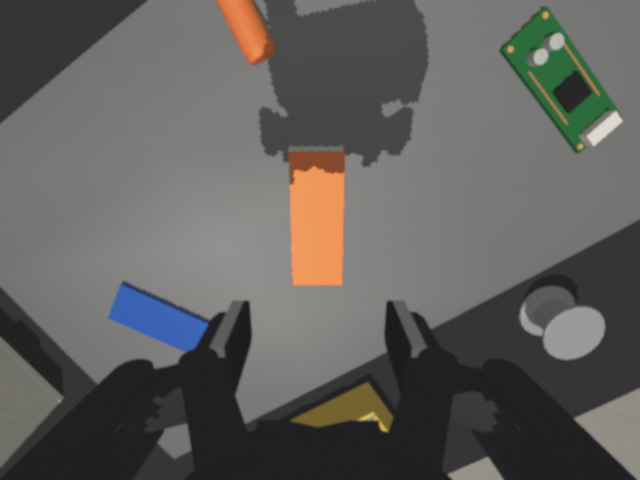

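The insulator lies squarely on the heat sink, spanning (289..345, 152..285). It measures (559.3, -132.1) at -31.9°, about 1.5 mm off. The board is at upper right (560,80), so I'll move there and turn.

>>> send_rows(rows=[[6.0,[2.32,4.25,0],0],[6.0,[2.33,4.25,0],0],[6.0,[2.33,4.25,0],0],[6.0,[2.33,4.25,0],0],[6.0,[2.32,4.25,0],0],[6.0,[0,0,0],-9.1],[6.0,[0,0,0],-9.1],[6.0,[0,0,0],-9.1],[6.0,[0,0,0],-9.1],[6.0,[0,0,0],-9.1]])

```text
t: 12.05
tool_pos: [0.5718, 0.1092, 0.1792]
tool_rot: [0.374, -3.116, -0.0]
contact_force: [0.5, 0.4, -0.1]
opening: 0.0601
grip_force: 0.0
```

>>> send_rows(rows=[[6.0,[0,0,0],0],[6.0,[0,0,0],0]])

```text
t: 12.3
tool_pos: [0.5725, 0.1091, 0.1803]
tool_rot: [0.363, -3.119, -0.0]
contact_force: [0.2, 0.1, 0.3]
opening: 0.0603
grip_force: 0.0
```

```bash
python3 - <<'E'
from h import *; from station import ctrl
d=snap(ctrl,"w5"); c=blob(d,"green",(318,210)); r=rect(d,c,.006); print(cv2.boundingRect(c),r); go(ctrl.get_obs(),r[0],r[1],r[4])
E
```

```text
(291, 155, 52, 125) [573.8 109.5 119.4  45.6  13.5]
pos [0.5726 0.1091 0.1806] yaw -166.7 shift cm [-0.12  0.01 -0.  ] turn -0.2 F [-0.7 -0.1 -0.6] open 0.0602 t 12.35 q6 -1.74
```

View pics/w5.png

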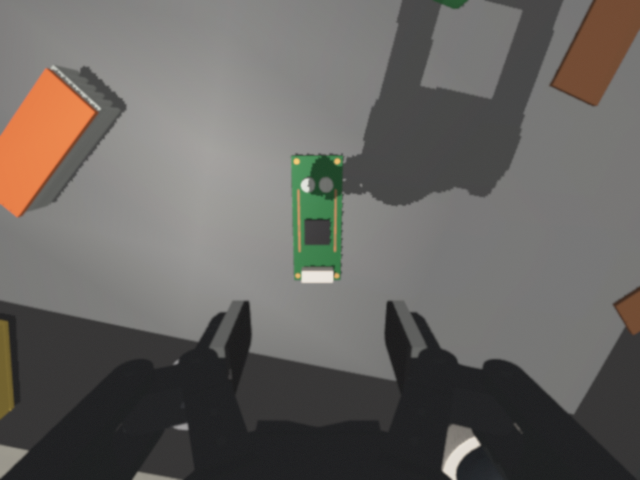

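The board is centred under the gripper, spanning (291..343, 155..281), with its long edges bare. Go down and grasp.

>>> send_rows(rows=[[6.0,[-0.1,0,3],-0.2],[6.0,[0,0,4],0],[6.0,[0,0,4],0],[6.0,[0,0,4],0],[6.0,[0,0,2],0],[6.0,[0,0,0.8],0],[6.0,[0,0,0.4],0],[6.0,[0,0,0],0]])

```text
t: 13.35
tool_pos: [0.575, 0.1095, 0.0005]
tool_rot: [-0.372, 3.117, -0.0]
contact_force: [-0.2, -0.3, -0.4]
opening: 0.0596
grip_force: 0.0
```

```bash
python3 - <<'E'
from h import *; from station import ctrl
go(ctrl.get_obs(),573.8,109.4,13.5)
E
```

```text
pos [5.750e-01 1.095e-01 5.000e-04] yaw -166.41 shift cm [ 0.12  0.02 -0.  ] turn 0.09 F [-0.2 -0.3 -0.4] open 0.0596 t 13.35 q6 -1.75
```

>>> send_rows(rows=[[6.0,[0.1,0,0.25],0],[6.0,[0,0,0],0],[4.0,[0,0,0],0],[4.0,[0,0,0],0],[4.0,[0,0,0],0],[4.0,[0,0,0],0]], newtons=25)

```text
t: 14.1
tool_pos: [0.574, 0.1093, -0.0021]
tool_rot: [-0.372, 3.118, -0.0]
contact_force: [-0.1, 0.4, 5.3]
opening: 0.0456
grip_force: 29.3
```

>>> send_rows(rows=[[4.0,[0,0,-1],0],[4.0,[0,0,-2],0],[4.0,[0,0,-4],0],[4.0,[0,0,-4],0],[4.0,[0,0,-4],0],[4.0,[0,0,-2],0],[4.0,[0,0,0],0],[4.0,[0,0,0],0]])

```text
t: 15.1
tool_pos: [0.5719, 0.1091, 0.1648]
tool_rot: [0.371, -3.116, -0.0]
contact_force: [-0.2, 0.2, -0.6]
opening: 0.0451
grip_force: 26.0
```

```bash
python3 - <<'E'
from h import *; from station import ctrl
d=snap(ctrl,"w6"); o=ctrl.get_obs(); go(o,558.6,-131.9,-32)
c=blob(d,"green",(318,300)); print(cv2.boundingRect(c),rect(d,c,o["tool_pos"][2]+.008))
E
```

```text
pos [0.5716 0.1091 0.1643] yaw -166.4 shift cm [ 6.930e+00 -2.312e+01  1.000e-02] turn 45.6 F [-0.3  1.3 -1.4] open 0.0452 t 15.15 q6 -1.75
(259, 185, 118, 236) [569.8 109.4 115.4  46.7  13.7]
```

View pics/w6.png

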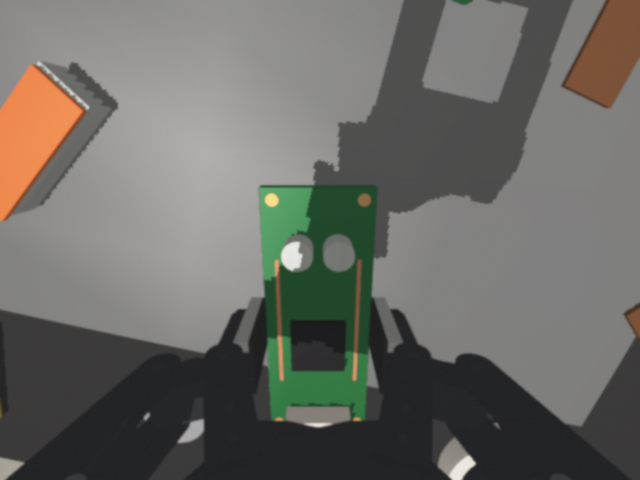

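The held board's far edge is at row 185, the same as the insulator's when it was held, so it's gripped centred and level. Carry it over and turn back.

>>> send_rows(rows=[[4.0,[1.15,-3.85,0],0],[4.0,[1.15,-3.85,0],0],[4.0,[1.15,-3.85,0],0],[4.0,[1.15,-3.85,0],0],[4.0,[1.15,-3.85,0],0],[4.0,[1.15,-3.85,0],0],[4.0,[0,0,0],9.1],[4.0,[0,0,0],9.1],[4.0,[0,0,0],9.1],[4.0,[0,0,0],9.1]])

```text
t: 16.4
tool_pos: [0.5591, -0.1313, 0.1643]
tool_rot: [-0.629, -3.074, -0.001]
contact_force: [0.2, -0.2, -0.7]
opening: 0.0449
grip_force: 26.1
```

>>> send_rows(rows=[[4.0,[0,0,0],9.1],[4.0,[0,0,2],0],[4.0,[0,0,3],0],[4.0,[0,0,3],0],[4.0,[0,0,2],0],[4.0,[0,0,0.7],0],[4.0,[0,0,0],0],[4.0,[0,0,0],0]])

```text
t: 17.4
tool_pos: [0.5613, -0.1319, 0.0612]
tool_rot: [0.862, 3.018, -0.0]
contact_force: [-0.1, 0.1, -1.2]
opening: 0.045
grip_force: 26.1
```

```bash
python3 - <<'E'
from h import *; from station import ctrl
go(ctrl.get_obs(),558.4,-132.0,-32)
E
```

```text
pos [ 0.5613 -0.1319  0.0612] yaw 148.12 shift cm [ 0.24 -0.16 -0.  ] turn 0.12 F [-0.1  0.1 -1.2] open 0.045 t 17.4 q6 -1.37
```

>>> send_rows(rows=[[4.0,[0.2,-0.15,0.5],0],[4.0,[0,0,0.6],0],[4.0,[0,0,0.6],0],[4.0,[0,0,0.4],0],[4.0,[0,0,0.2],0],[4.0,[0,0,0],0],[4.0,[0,0,0],0]])

```text
t: 18.27
tool_pos: [0.558, -0.1319, 0.037]
tool_rot: [0.863, 3.02, -0.0]
contact_force: [1.4, -0.3, 0.1]
opening: 0.0452
grip_force: 26.1
```

```bash
python3 - <<'E'
from h import *; from station import ctrl
go(ctrl.get_obs(),558.4,-132.0,-32)
E
```

```text
pos [ 0.558  -0.1319  0.037 ] yaw 148.1 shift cm [-0.04  0.01  0.  ] turn 0.1 F [ 1.4 -0.3  0.1] open 0.0452 t 18.275 q6 -1.38
```

>>> send_rows(rows=[[4.0,[0,0,0.1],0],[4.0,[0,0,0.1],0],[4.0,[0,0,0],0]])

```text
t: 18.65
tool_pos: [0.5577, -0.1317, 0.0347]
tool_rot: [-0.863, -3.02, -0.0]
contact_force: [1.0, -0.6, -1.1]
opening: 0.045
grip_force: 26.1
```

>>> send_rows(rows=[[4.0,[0,0,0.1],0],[4.0,[0,0,0],0]])

```text
t: 18.9
tool_pos: [0.5579, -0.1318, 0.0339]
tool_rot: [0.863, 3.02, -0.0]
contact_force: [0.3, -0.8, -0.7]
opening: 0.0448
grip_force: 26.3
```

>>> send_rows(rows=[[4.0,[0,0,0.05],0],[4.0,[0,0,0],0]])

```text
t: 19.15
tool_pos: [0.5579, -0.1318, 0.0339]
tool_rot: [-0.863, -3.021, 0.0]
contact_force: [-2.6, 1.1, 4.1]
opening: 0.045
grip_force: 26.9
```

Contact. Release slowly, rise, and check.

>>> send_rows(rows=[[4.6,[0,0,0],0],[4.9,[0,0,0],0],[5.4,[0,0,0],0],[6.0,[0,0,0],0],[6.0,[0,0,-0.5],0],[6.0,[0,0,-2],0],[6.0,[0,0,-5],0],[6.0,[0,0,-5],0],[6.0,[0,0,-3],0],[6.0,[0,0,0],0]])

```text
t: 20.4
tool_pos: [0.5601, -0.1326, 0.1939]
tool_rot: [0.861, 3.012, -0.001]
contact_force: [-0.8, 0.0, -0.6]
opening: 0.0602
grip_force: 0.0
```

>>> send_rows(rows=[[6.0,[0,0,0],0],[6.0,[0,0,0],0]])

```text
t: 20.65
tool_pos: [0.5568, -0.1314, 0.1865]
tool_rot: [-0.863, -3.018, -0.0]
contact_force: [0.5, 0.6, -0.1]
opening: 0.06
grip_force: 0.0
```

```bash
python3 - <<'E'
import h; from h import *; from station import ctrl
d=snap(ctrl,"w7"); c=blob(d,"green",(317,220)); print(cv2.boundingRect(c),rect(d,c,.042)); go(ctrl.get_obs(),558,-132,-32)
s=ctrl.get_image("side"); f=s["frame"][220:330,350:490,::-1]
a=cv2.resize(f,None,fx=3.6,fy=3.6); b=d["frame"][100:340,200:440,::-1]; b=cv2.resize(b,(396,396))
out=np.zeros((396,800,3),np.uint8); out[:,:404]=cv2.resize(a,(504,396))[:,50:454]; out[:,404:]=b; cv2.imwrite("pics/final.png",out)
E
```

```text
(290, 159, 56, 135) [ 558.4 -131.4  118.8   45.5  -31.9]
pos [ 0.5569 -0.1314  0.1865] yaw 148.1 shift cm [-0.13  0.01 -0.  ] turn 0.1 F [ 0.2 -0.1  0. ] open 0.06 t 20.7 q6 -1.38
```

View pics/final.png

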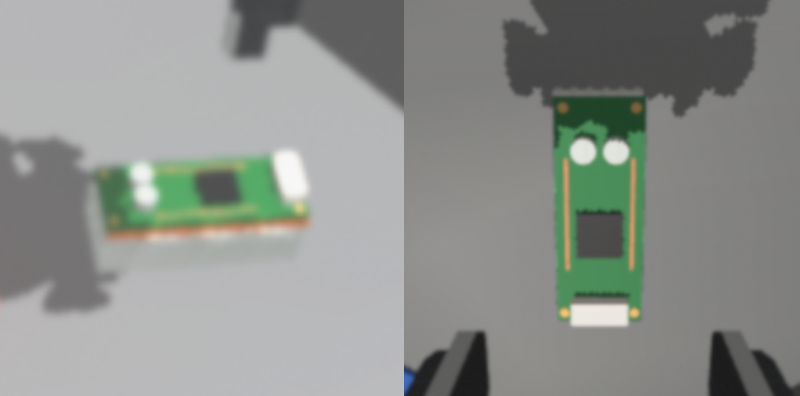

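The board, insulator and heat sink form one square pile. The board is at (558.4, -131.4) and -31.9°, so it is well within tolerance and the arm is clear.

```bash
python3 -c "
from station import ctrl
print(ctrl.finish_job())"
```

```text
the job is handed in; nothing more can be done
None
```

I stacked the insulating plate and then the board squarely on the heat sink, within about 2 mm and 0.1° of it by camera, left the cover plate alone, and handed the job in at about 21 s; no verdict was returned.

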